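# Load the sample rocker

## Robot

A 6-joint arm with a two-finger parallel gripper is mounted at the origin on the work surface. World frame = base frame: x ahead of the robot, y to its left, z up, the work surface at z = 0. Lengths are in mm, angles in rad, forces in N, time in s.
With the tool pointing down it reaches from about 400 to 925 mm from the base axis. Payload 3.4 kg.
Tool frame: the origin (TCP) lies at the very end of the fingers, on their centre line; the grasp point (between the pads) lies 19 mm behind it; z points along the fingers, y is the direction in which the jaws open and shut (so a half turn about z gives the same grasp; the last joint's range is limited). The gripper opens to 85 mm and grips with 20 to 120 N. Pads are 22 mm wide; open, the fingers measure 114 mm over their backs; the gripper's body (76 mm by 85 mm) begins 54 mm behind the grasp point. The pads swing forward as they close: fully open they stand 13 mm farther back than shut.
Start: joints at [-0.073, 0.307, 1.506, -0, 1.328, -0.073], TCP at [575.005, -0.025, 231.305] pointing down, gripper open.
Joint ranges: [-3.12, 3.12], [-1.05, 2.28], [0.14, 2.33], [-1.42, 4.57], [0.1, 2.73], [-2.68, 2.68]. Speed limits (rad/s): [2.57, 2.57, 3.14, 3.14, 3.14, 3.14].

## Interface

Orientations are given as a unit quaternion [x, y, z, w].
In Python, from rig import arm gives the robot as it stands. The module is installed in compiled form; this text tells all that it offers. Calls block until the motion is done:
- arm.move_ptp(position, orientation): joint-space move of the TCP to a pose.
- arm.line_to(position, feed=150, attitude=None): straight line of the TCP; attitude=None keeps the orientation; feed is the mean speed in mm/s.
- arm.goto_joints(angles): joint-space move.
- arm.gripper_to(opening, squeeze=None): finger opening in mm; squeeze is the grip in N (None keeps the last); returns when the fingers have stopped.
- arm.wait(seconds).
- arm.inverse_kinematics(position, orientation): joint angles nearest the present ones, or None.
- arm.camera(name): name is "scene" or "side" or "wrist"; returns a dict with "color" (480x640x3 uint8, red, green, blue), "K" (3x3 intrinsics, pixels), "distortion" ([k1, k2, p1, p2, k3] as OpenCV has them; the pictures are not rectified), "view" (4x4, takes a point from world to camera coordinates). Camera axes: x right, y down, z forward; pixel columns grow to the right and rows downward; lengths in mm; the calibration is good to about 2 mm. A picture is of the moment at which its call begins. There is no depth.
A pose or a line that the arm cannot do raises arm.MotionError and nothing moves.
- arm.hand_in(): hands the job in, once; it reports no verdict.
Readings, each from a call of its own:
- arm.current_time(): time.
- arm.current_joint_pos(): joint angles.
- arm.current_joint_vel(): joint speeds.
- arm.current_effort(): joint torques, N m.
- arm.current_eef_pos(): TCP position.
- arm.current_tcp_rot(): TCP orientation.
- arm.current_ft_force(): force on the tool from outside, world axes, zero at the start.
- arm.current_wrist_torque(): the same for the moment, N m.
- arm.current_opening(): finger opening in mm.
Only numpy, scipy, OpenCV 4.12 (cv2) and the standard library are available. Lean on these libraries where they do the work, as an engineer would, in place of code of your own. Each camera call takes 0.05 s, during which the arm holds its last target.

## Task

Lay the blue sample tray fully home in the steel cradle while the cradle stands on the bench and let go of it, then lift the two together and lower both stub axles of the cradle fully home into the open slots of the rocker, and finally swing the red-handled keeper right down shut over the axle. Set things down gently, keep the samples level throughout, and leave everything else on the bench where it is.

Things in the scene. Friction and masses are not known exactly. Their poses are not given: they have to be found in the camera images.
- tray: Sample tray: blue plastic block 120 long (x) x 50 wide (y) x 16 high with eight yellow pot caps (tops at 20), and along its middle an upright white fin to grip: 60 long (x), 10 thick (y), top at 55. About 0.16 kg. Origin: centre of its underside, z up. Symmetric by a half turn.
- cradle: Steel cradle, an open trough standing on the bench: outside 132 long (x) x 60 wide (y), long side walls 24 high and 3.5 thick, floor 3 thick, inside 124 x 53. End walls rise to 29 in their middle 26 mm and carry the stub axles. Carry it by the long walls. About 0.26 kg. Origin: centre of its underside, z up. Symmetric by a half turn.
- cradle_nest (a point): Centre of the cradle's inner floor, where the tray's origin must come to rest (2 mm play at each end, 1.5 mm at each side); axes as the cradle's. To carry the loaded cradle, grip its long walls from outside, 60 mm apart, at the black rubber patches at mid length, fingers reaching nearly to the underside; lifting by the tray's fin lifts the tray alone.
- cradle_stub (a point): Centre of one of the two square brass stub axles (the other is its mirror image at the other end): 79 from the cradle's middle along x, at height 24. Each is 10 x 10 in section and reaches from 66 to 92 from the middle.
- rocker: Rocker, fixed to the bench: white base 32 high (x -95 to 110, 112 wide in y) with two aluminium uprights 10 thick (70 to 80 to either side of the origin along x), 50 wide, 98 high, each with a slot in its top. Origin: on the bench, midway between the uprights; x along the axle line (the keeper is at the -x end), z up.
- rocker_seat (a point): Where the cradle's origin lies when its stubs rest on the slot floors: 53 above the bench; axes as the rocker's. The slots are 13 wide, run through along x, are open upwards, floors at height 72, straight for 14, then flared up to height 98. The cradle has 4 mm play at either end between the uprights and 21 mm free below it.
- keeper (a joint): Angle of the keeper lever, rad: 0 = shut, lying level over the stub axle (pointing to the rocker's -y from its hinge); grows as it swings up; pi/2 = straight up; 2.2 = end of travel. Starts open. Stiff friction hinge (about 1 N at the handle): it stays where left. It passes 2 mm over a stub that is fully down, and cannot shut otherwise.
- keeper_hinge (a point): Hinge axis of the keeper, 89 above the bench, outside the upright at the -x end (rocker x -85, y 22); the axis runs along the rocker's x. Axes as the rocker's.
- keeper_grip (a point): Middle of the free part of the keeper's red round handle, 12 thick, 65 from the hinge axis; it runs along the rocker's x, about 20 to either side of this point; the flat lever arm (8 thick) is at its +x end. At angle q: rocker x -112, y 22 - 65 cos q, height 89 + 65 sin q. The point turns with the lever.
- stain_bottle: Bystander: brown glass bottle, 34 mm across, 75 mm tall, standing between the task's things. Origin: centre of its underside.
- specimen_jar: Bystander: green glass jar with white lid, 36 mm across, 55 mm tall, standing between the task's things. Origin: centre of its underside.
- beaker: Bystander: clear beaker, 72 mm across, 90 mm tall. Origin: centre of its underside.
- petri_stack: Bystander: stack of three culture dishes, 90 mm across, 43 mm tall. Origin: centre of its underside.
- slide_box: Bystander: green and black slide box, 92 x 162 mm, 34 mm tall. Origin: centre of its underside.
- forceps: Bystander: steel forceps, 130 mm long, 24 wide, lying on the bench. Origin: centre of its underside.
- water_bottle: Bystander: clear water bottle with blue cap, 72 mm across, 210 mm tall. Origin: centre of its underside.
Things that resemble listed ones, but are neither listed nor needed, are in the scene too. Leave any turquoise look-alike of the tray alone.

How it is judged (in metres and radians):
On the way, in this order (a step that is already met when the one before it is completed fails the run):
1. the tray lies home in the cradle, released, with the cradle still on the bench (distance between tray and cradle_nest below 0.005 m and angle between the x axis of tray and the x axis of cradle, either way round below 0.06 rad and angle between the z axis of tray and the z axis of cradle, either way round below 0.06 rad and contact force between the fingers and tray below 0.3 N and height (world z) of cradle below 0.01 m), for 0.2 s.
2. cradle and tray are lifted together (distance between tray and cradle_nest below 0.005 m and angle between the x axis of tray and the x axis of cradle, either way round below 0.06 rad and angle between the z axis of tray and the z axis of cradle, either way round below 0.06 rad and height (world z) of cradle above 0.07 m), for 0.2 s.
3. the loaded cradle hangs in the rocker's slots, released, keeper not yet shut (distance between tray and cradle_nest below 0.005 m and angle between the x axis of tray and the x axis of cradle, either way round below 0.06 rad and angle between the z axis of tray and the z axis of cradle, either way round below 0.06 rad and distance between cradle and rocker_seat below 0.007 m and angle between the x axis of cradle and the x axis of rocker, either way round below 0.06 rad and angle between cradle's own z axis and vertical below 0.08 rad and contact force between the fingers and cradle below 0.3 N and value of joint keeper above 0.5 rad), for 0.2 s.
At the end, for the whole second after the job is handed in: The tray lies home in the cradle (within 5 mm and 0.06 rad), both cradle stubs rest on the slot floors (cradle within 7 mm of the seat, along the rocker within 0.06 rad, level within 0.08 rad), the keeper is shut (below 0.12 rad), all at rest (distance between tray and cradle_nest below 0.005 m and angle between the x axis of tray and the x axis of cradle, either way round below 0.06 rad and angle between the z axis of tray and the z axis of cradle, either way round below 0.06 rad and distance between cradle and rocker_seat below 0.007 m and angle between the x axis of cradle and the x axis of rocker, either way round below 0.06 rad and angle between cradle's own z axis and vertical below 0.08 rad and value of joint keeper below 0.12 rad and linear speed of each of cradle, tray below 0.02 m/s); the robot touches nothing.
It fails at once if the tray is tilted by more than 0.5 rad (angle between tray's own z axis and vertical above 0.5 rad).
It fails at once if the tray is dropped or rammed into the cradle (over 120 N) (contact force between tray and cradle above 120 N).
It fails at once if the cradle is dropped or rammed into the rocker (over 120 N) (contact force between cradle and rocker above 120 N).
It fails at once if the tray or the cradle is let fall (faster than 0.45 m/s while not held, a drop of about 10 mm) ((linear speed of tray above 0.45 m/s and contact force between the fingers and tray below 0.1 N and contact force between the fingers and cradle below 0.1 N) or (linear speed of cradle above 0.45 m/s and contact force between the fingers and cradle below 0.1 N)).
It fails at once if a bystander is moved by more than 30 mm or knocked over (distance of any of stain_bottle, specimen_jar, beaker, petri_stack, slide_box, forceps, water_bottle from where it was at the start of the episode above 0.03 m or angle between any of stain_bottle, specimen_jar, beaker, petri_stack, slide_box, water_bottle's own z axis and vertical above 0.5 rad).
It also fails if it takes over 72 s, if anything falls off the work surface, if the arm or the gripper's body presses on something with over 40 N, if the wrist force passes 120 N, or if a joint passes its speed limit or range.

## Working session

There is one attempt and no reset: what is moved stays moved. The work goes in short steps, each a Python script; the robot and the scene stay as the last script left them, time stands still between calls to the robot, and variables do not carry over. Pictures are saved under pics/ and viewed, and the job is handed in when it is done.

```bash
ls; mkdir -p pics; cat > h.py <<'E'
import numpy as np, cv2
from rig import arm
def shot(name, fn=None):
    c=arm.camera(name)
    if fn: cv2.imwrite('pics/'+fn+'.png', c['color'][:,:,::-1]); np.savez('pics/'+fn+'.npz',**c)
    return c
def load(fn):
    return dict(np.load('pics/'+fn+'.npz'))
def ray(c,uv):
    p=cv2.undistortPoints(np.array(uv,float).reshape(-1,1,2),c['K'],np.array(c['distortion'],float)).reshape(-1,2)
    R=c['view'][:3,:3];t=c['view'][:3,3]
    o=-R.T@t
    d=np.c_[p,np.ones(len(p))]@R
    return o,d
def onz(c,uv,z):
    o,d=ray(c,uv)
    return o+d*((z-o[2])/d[:,2])[:,None]
def proj(c,P):
    P=np.array(P,float).reshape(-1,3)
    rv,_=cv2.Rodrigues(c['view'][:3,:3])
    return cv2.projectPoints(P,rv,c['view'][:3,3].copy(),c['K'],np.array(c['distortion'],float))[0].reshape(-1,2)
E
python3 - <<'E'
from h import *
np.set_printoptions(precision=1,suppress=True)
for n in ['scene','side','wrist']:
    c=shot(n,n+'0'); print(n,c['K'][0,0],-c['view'][:3,:3].T@c['view'][:3,3],c['view'][2,:3])
print(arm.current_time(),arm.current_opening(),arm.current_tcp_rot(),arm.current_ft_force())
E
```

```text
pics
scene 448.1678979003797 [1305.7 -435.2  799.8] [-0.7  0.4 -0.6]
side 608.7773507538301 [ 127.6 -984.7  974.4] [ 0.3  0.7 -0.6]
wrist 334.59915880270216 [574.8  82.2 372.4] [-0.  -0.3 -0.9]
0.15 85.3844743426372 [ 0.7  0.7 -0.  -0. ] [ 0.6 -0.2  0. ]
```

View pics/scene0.png

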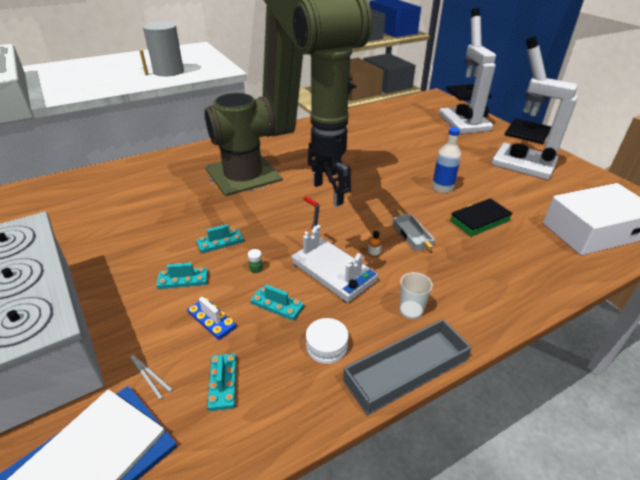

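View pics/side0.png

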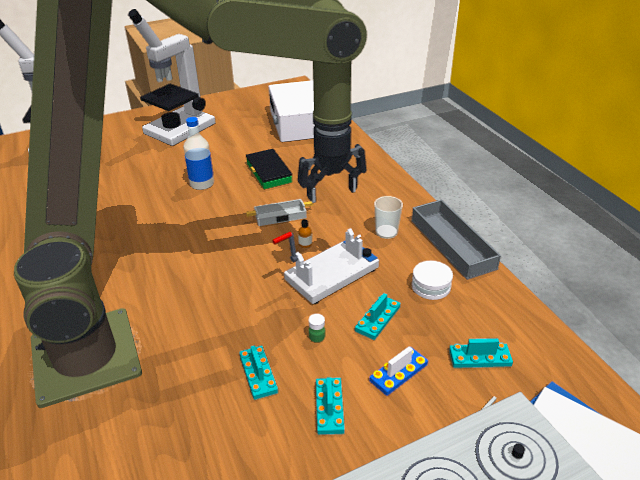

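View pics/wrist0.png

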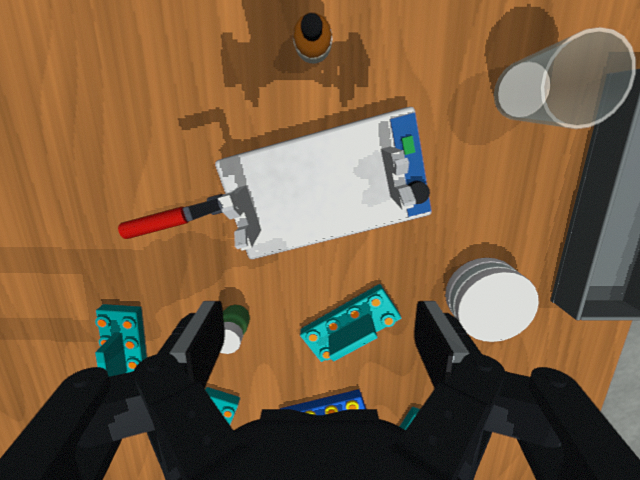

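The tray I want is the blue one with yellow caps and a white fin, at scene (212,317), side (398,370). It could be confused with four turquoise trays, at scene (220,238), (182,275), (277,301) and (222,381). The cradle is at scene (413,232), side (282,213), and could be confused with the dark trough at scene (407,365). The rocker is at scene (335,265).

```bash
python3 - <<'E'
from h import *
np.set_printoptions(precision=1,suppress=True)
s=load('scene0'); d=load('side0'); w=load('wrist0')
print('tray',onz(s,[212,322],8),onz(d,[398,375],8))
print('cradle',onz(s,[413,232],15),onz(d,[282,213],15))
print('rocker ends',onz(w,[[231,160],[405,110],[430,213],[250,257]],32))
print('bottle',onz(s,[375,253],0),onz(d,[305,245],0),onz(w,[312,50],0),'jar',onz(s,[255,268],0),onz(d,[316,338],0))
print('red',onz(s,[310,201],130),onz(d,[283,238],130), onz(w,[[122,230],[185,215]],150))
a=s['color'][280:350,170:260];b=d['color'][340:400,355:445];e=d['color'][185:240,235:325]
cv2.imwrite('pics/crop1.png',np.vstack([cv2.resize(x,(400,200),interpolation=cv2.INTER_CUBIC)[:,:,::-1] for x in (a,b,e)]))
E
```

```text
tray [[ 593.7 -311.7    8. ]] [[ 571.9 -318.8    8. ]]
cradle [[560.2 295.8  15. ]] [[555.2 288.5  15. ]]
rocker ends [[486.4  46.3  32. ]
 [656.3  93.   32. ]
 [690.8  -8.4  32. ]
 [498.4 -58.3  32. ]]
bottle [[569.2 158.7   0. ]] [[565.5 152.    0. ]] [[567.4 149.7   0. ]] jar [[ 464.7 -151.9    0. ]] [[ 464.7 -153.4   -0. ]]
red [[429.1  33.2 130. ]] [[471.6  44.4 130. ]] [[436.7  10.8 150. ]
 [482.2  21.7 150. ]]
```

View pics/crop1.png

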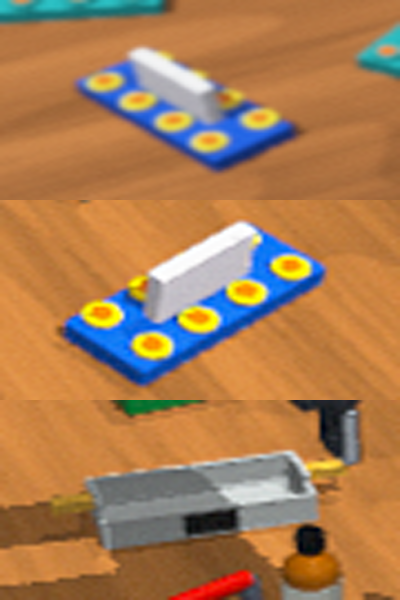

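The crops confirm the choice: blue block with yellow caps and a white fin, and the steel cradle with brass stubs and a rubber patch. Next I'll take close wrist views of the tray, rocker and cradle.

```bash
python3 - <<'E'
from h import *
q=arm.current_tcp_rot()
for n,p in [('wt',(580,-270,231)),('wr',(590,60,260)),('wc',(560,330,240))]:
    arm.move_ptp(p,q); shot('wrist',n)
print(arm.current_time())
s=np.hstack([load(n)['color'] for n in('wt','wc')])
cv2.imwrite('pics/tc.png',cv2.resize(s,(800,300),interpolation=cv2.INTER_AREA)[:,:,::-1])
E
```

```text
3.6667
```

View pics/wr.png

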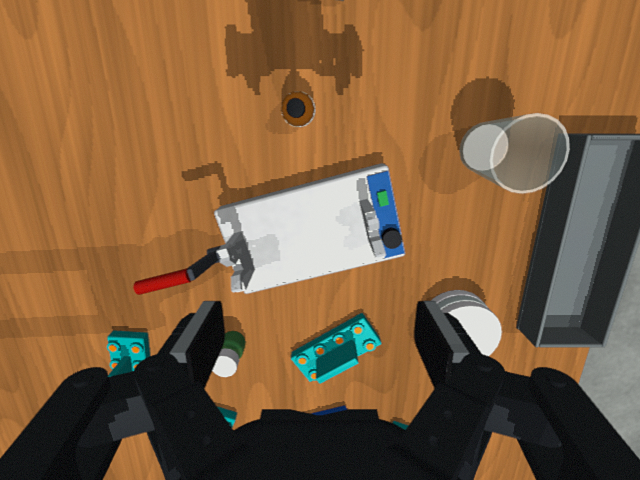

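View pics/wt.png

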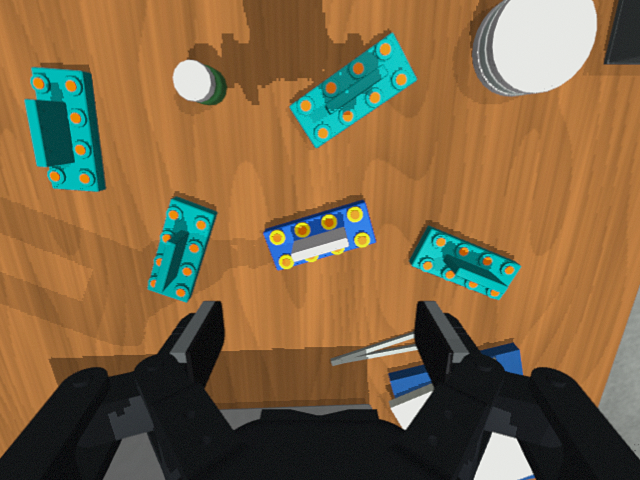

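View pics/wc.png

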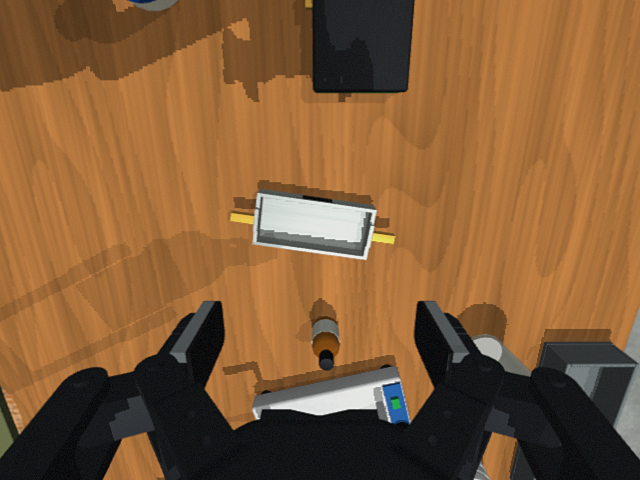

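wt shows the blue tray centred at about (320,236), wc the cradle at (313,225), and wr the rocker at (308,230) with its keeper up at lower left. Now measuring them.

```bash
python3 - <<'E'
from h import *
def up(fn,x0,x1,y0,y1,k,out):
    c=load(fn)['color'][y0:y1,x0:x1]; cv2.imwrite('pics/'+out+'.png',cv2.resize(c,None,fx=k,fy=k,interpolation=cv2.INTER_CUBIC)[:,:,::-1])
up('wt',255,385,190,280,6,'u_t'); up('wc',220,410,180,270,4,'u_c'); up('wr',125,415,155,300,2.7,'u_r')
E
```

```text
(no output)
```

View pics/u_t.png

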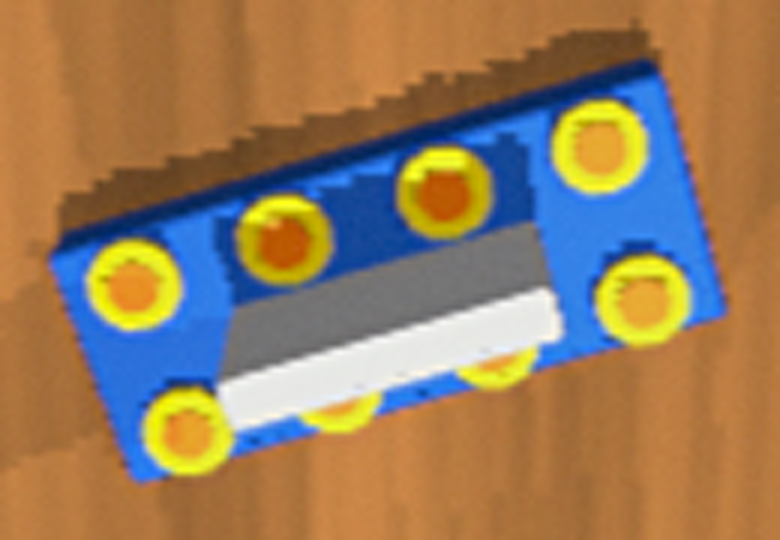

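View pics/u_c.png

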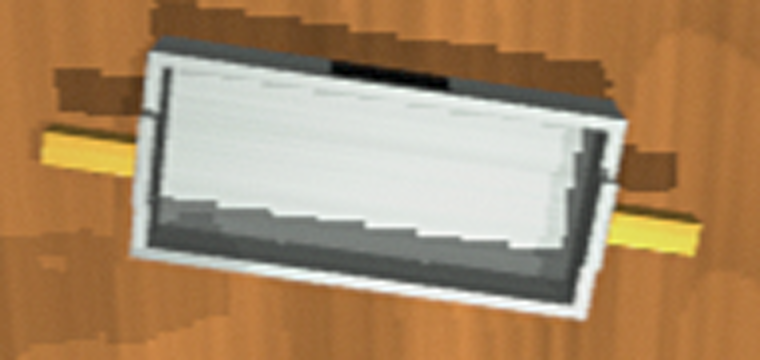

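View pics/u_r.png

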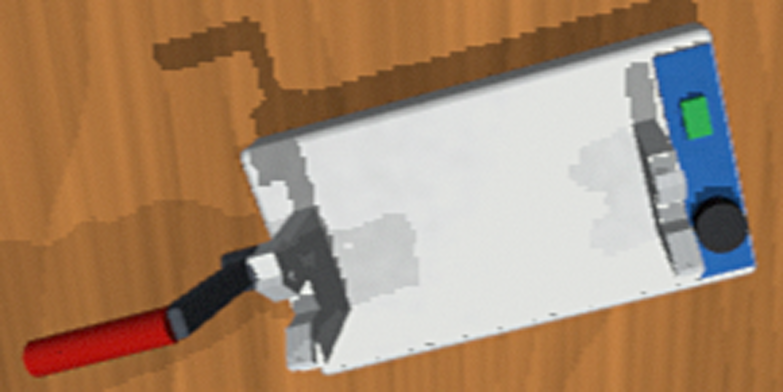

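```bash
cat >> h.py <<'E'
def un(x0,y0,k,P): return (np.array(P,float)+.5)/k-.5+np.array([x0,y0])
def rectinfo(P):
    P=P[:,:2]; (c,s,a)=cv2.minAreaRect(P.astype(np.float32)); return c,s,a
E
python3 - <<'E'
from h import *
np.set_printoptions(precision=1,suppress=True)
t=load('wt');c=load('wc');r=load('wr')
def rep(n,P):
    # P order TL,TR,BL,BR
    P=P[:,:2]; ctr=P.mean(0); x=((P[1]-P[0])+(P[3]-P[2]))/2; print(n,ctr,'yaw',np.degrees(np.arctan2(x[1],x[0])),'len',np.linalg.norm(P[1]-P[0]),np.linalg.norm(P[3]-P[2]),'w',np.linalg.norm(P[0]-P[2]),np.linalg.norm(P[1]-P[3]))
rep('caps',onz(t,un(255,190,6,[[133,285],[600,147],[187,431],[643,300]]),20))
rep('fin',onz(t,un(255,190,6,[[218,384],[550,289],[235,430],[563,336]]),55))
rep('blk',onz(t,un(255,190,6,[[55,254],[655,78],[140,481],[727,315]]),16))
rep('rim',onz(c,un(220,180,4,[[152,49],[626,120],[132,257],[584,318]]),24))
print('stubs',onz(c,un(220,180,4,[[40,144],[136,154],[136,167],[608,230],[699,242]]),24))
P=onz(r,un(125,155,2.7,[[243,155],[708,35],[325,372],[754,268]]),32); rep('base',P)
x=P[1]-P[0]; 
E
```

```text
caps [ 580.2 -309.3] yaw 17.15005513086495 len 89.90348747197821 89.80821088201418 w 30.791732068498455 30.79642602932054
fin [ 580.6 -309.4] yaw 17.062588843940564 len 58.644908574272776 58.40868600351591 w 8.904552420824485 8.735777896731108
blk [ 580.7 -309.4] yaw 16.94561772378709 len 115.76685411040611 117.3858003584214 w 48.50471922787073 48.30267240633773
rim [554.3 299.3] yaw -8.563552076034448 len 130.78919385380408 130.98333074355963 w 60.6642464449093 59.65013478387219
stubs [[461.6 312.4  24. ]
 [488.  309.5  24. ]
 [487.7 305.8  24. ]
 [620.1 287.   24. ]
 [646.1 283.4  24. ]]
base [581.2  17.9] yaw 14.694600871129865 len 199.5832802698966 199.50609850953595 w 106.38601934192147 104.95100070289851
```

Coarse poses from the wrist views agree with each other: tray (580.4,-309.4) at 17.05°, cradle (554.3,299.3) at -8.6°, rocker at about (574,16) at 14.7°. To cancel any camera bias, I'll view the cradle and rocker from opposite tool yaws.

```bash
cat >> h.py <<'E'
def quat(deg):
    # tool down, tool y at angle deg
    from scipy.spatial.transform import Rotation as R
    return (R.from_euler('z',deg,degrees=True)*R.from_quat([2**-.5,2**-.5,0,0])).as_quat()
def ux(deg): # tool x dir (camera side)
    a=np.radians(deg+90); return np.array([np.cos(a),np.sin(a)])
E
python3 - <<'E'
from h import *
def go(ctr,th,off,z,n):
    p=np.array(ctr)+off*ux(th); arm.move_ptp([*p,z],quat(th)); shot('wrist',n)
go((554.3,299.3),81.4,30,160,'c2')
go((554.3,299.3),-98.6,30,160,'c1')
go((574,16),-75.3,40,230,'r1')
go((574,16),104.7,40,230,'r2')
print(arm.current_time(),arm.current_joint_pos())
cv2.imwrite('pics/cc.png',np.hstack([load(n)['color'][100:400,220:420] for n in('c1','c2')])[:,:,::-1].repeat(2,0).repeat(2,1)[:600])
cv2.imwrite('pics/rr.png',np.hstack([load(n)['color'][60:360,160:480] for n in('r1','r2')])[:,:,::-1])
E
```

```text
11.5333 [-6.78251290e-02  2.52816111e-01  1.58959023e+00  2.34079860e-05
  1.29915821e+00 -1.89514239e+00]
```

View pics/cc.png

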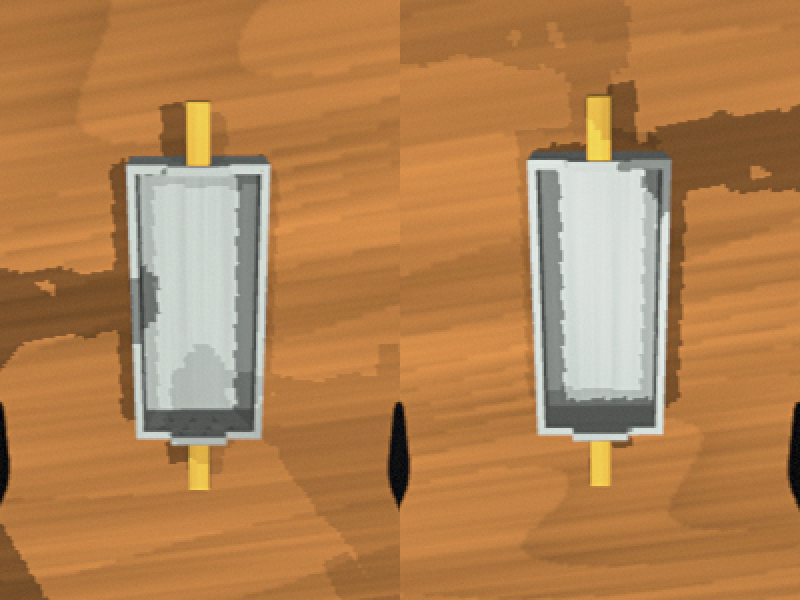

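View pics/rr.png

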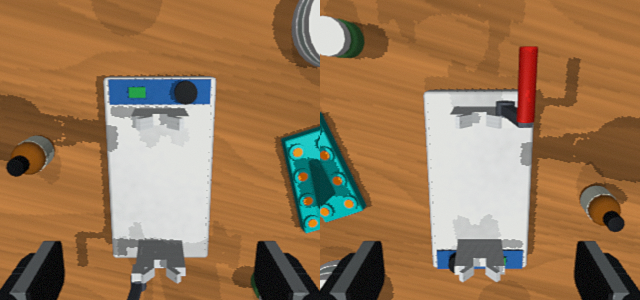

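c1 and c2 show the empty cradle upright with its stubs at the top and bottom of the crop. r1 and r2 show the rocker with the keeper handle at the crop's upper right in r2. Computing from masks.

```bash
python3 - <<'E'
from h import *
np.set_printoptions(precision=2,suppress=True)
for n in ('c1','c2'):
    c=load(n); im=c['color']; hsv=cv2.cvtColor(im,cv2.COLOR_RGB2HSV)
    m=((hsv[...,0]>20)&(hsv[...,0]<32)&(hsv[...,1]>120)&(hsv[...,2]>170)).astype(np.uint8); m[:, :280]=0;m[:,360:]=0;m[:140]=0;m[355:]=0
    N,l,st,ce=cv2.connectedComponentsWithStats(m)
    big=[i for i in range(1,N) if st[i,4]>60]; P=[]
    for i in sorted(big,key=lambda i:st[i,1]):
        x,y,w,h,a=st[i]; print(n,x,y,w,h,a,ce[i])
        P.append((ce[i][0], y-.5 if y<230 else y+h-.5))
    W=onz(c,P,29)[:,:2]; d=W[0]-W[1]; print(W,'mid',W.mean(0),'len',np.linalg.norm(d),'yaw',np.degrees(np.arctan2(d[1],d[0])))
    g=(hsv[...,1]<60).astype(np.uint8); g[:100]=0;g[345:]=0;g[:,:270]=0;g[:,370:]=0
    for r in (190,220,250,280,310):
        xs=np.where(g[r])[0]; W=onz(c,[[xs.min()-.5,r],[xs.max()+.5,r]],24)[:,:2]; print(r,xs.min(),xs.max(),W.mean(0),np.linalg.norm(W[0]-W[1]))
for n in('r1','r2'):
    a=load(n)['color'][120:355,230:410]
    cv2.imwrite('pics/'+n+'u.png',cv2.resize(a,None,fx=2.5,fy=2.5,interpolation=cv2.INTER_CUBIC)[:,:,::-1])
E
```

```text
c1 313 151 12 32 332 [318.82 165.73]
c1 314 324 10 21 168 [319.09 334.95]
[[644.89 285.14]
 [464.31 312.27]] mid [554.6 298.7] len 182.61077523035524 yaw -8.546115871622145
190 283 354 [612.71 290.29] 60.36141320807584
220 284 353 [586.86 294.22] 60.43726061934648
250 286 352 [559.36 297.95] 59.63099258767839
280 286 351 [530.24 302.83] 60.613402616366876
310 288 350 [499.05 307.09] 59.76667069629006
c2 314 148 11 32 304 [318.48 164.44]
c2 316 321 9 22 197 [319.98 331.55]
[[462.66 312.  ]
 [643.87 285.51]] mid [553.27 298.76] len 183.13704292580036 yaw 171.68314045475282
190 284 354 [497.29 307.09] 59.625121353041266
220 285 354 [523.25 303.54] 60.55065718175743
250 286 353 [550.75 299.32] 60.6448427392957
280 287 352 [580.02 294.84] 60.74839686036402
310 289 351 [611.3  290.52] 59.91127761645206
```

View pics/r1u.png

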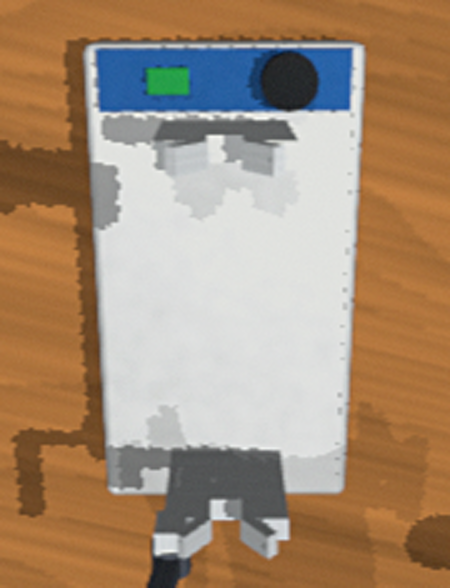

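View pics/r2u.png

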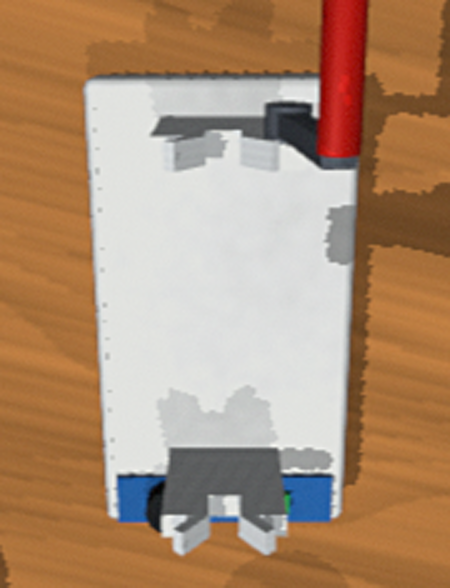

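```bash
python3 - <<'E'
from h import *
def cr(n,x0,x1,y0,y1,k): 
    return cv2.resize(load(n)['color'][y0:y1,x0:x1],None,fx=k,fy=k,interpolation=cv2.INTER_CUBIC)[:,:,::-1]
top=np.hstack([cr('r1',285,355,160,200,5),cr('r2',285,355,160,200,5)])
bot=np.hstack([cr('r1',285,355,295,350,5),cr('r2',285,355,295,350,5)])
cv2.imwrite('pics/rz.png',np.vstack([top,bot]))
E
```

```text
(no output)
```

View pics/rz.png

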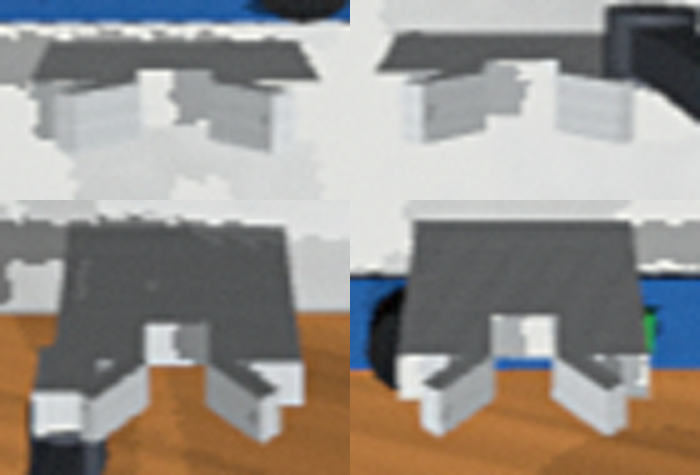

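```bash
python3 - <<'E'
from h import *
np.set_printoptions(precision=2,suppress=True)
r1=load('r1');r2=load('r2')
a=onz(r1,un(285,295,5,[[145,124],[207,124]]),72); b=onz(r2,un(285,295,5,[[142,115],[206,115]]),72)
a2=onz(r1,un(285,295,5,[[147,165],[206,165]]),86); b2=onz(r2,un(285,295,5,[[142,156],[206,156]]),86)
for A,B in((a,b),(a2,b2)):
    p=A.mean(0)[:2];q=B.mean(0)[:2];d=q-p
    print(p,q,'org',(p+q)/2,'len',np.linalg.norm(d),'yaw',np.degrees(np.arctan2(d[1],d[0])),'w',np.linalg.norm(A[0]-A[1]),np.linalg.norm(B[0]-B[1]))
P=onz(r1,un(230,120,2.5,[[88,44],[363,44],[106,493],[344,493]]),32)[:,:2]
Q=onz(r2,un(230,120,2.5,[[87,77],[352,77],[110,520],[342,520]]),32)[:,:2]
print(P,Q)
for X in(P,Q):
    u=(X[0]+X[1])/2; l=(X[2]+X[3])/2; d=u-l; print('mid',(u+l)/2,np.linalg.norm(d),np.degrees(np.arctan2(d[1],d[0])))
# keeper handle in r2: red mask
im=r2['color'].astype(int); m=((im[...,0]>130)&(im[...,1]<70)&(im[...,2]<70)).astype(np.uint8)
xs=np.where(m); print(xs[0].min(),xs[0].max(),xs[1].min(),xs[1].max())
rc=cv2.minAreaRect(np.c_[xs[1],xs[0]].astype(np.float32)); print(rc)
org=np.array([574.,16.]); 
E
```

```text
[506.11  -2.45] [640.51  33.11] org [573.31  15.33] len 139.0229210829293 yaw 14.818402789650222 w 12.81927718110402 13.220174957091071
[505.75  -2.61] [640.95  33.22] org [573.35  15.3 ] len 139.87342578191462 yaw 14.842143507252416 w 11.736272873936828 12.719143687856768
[[665.88  94.7 ]
 [693.    -9.08]
 [470.34  45.72]
 [498.49 -61.91]] [[494.96 -61.05]
 [468.46  40.25]
 [692.24  -9.24]
 [664.4   97.05]]
mid [581.93  17.36] 201.5575770104568 14.629686544642743
mid [580.02  16.75] 203.9717828168938 -164.5597820668961
106 298 10 377
((183.8271484375, 172.56422424316406), (131.82664489746094, 407.9482727050781), 72.09333038330078)
```

```bash
cat >> h.py <<'E'
RO=np.array([573.4,15.3]); RY=14.78
def w2l(P):
    a=np.radians(RY); R=np.array([[np.cos(a),-np.sin(a)],[np.sin(a),np.cos(a)]]); return (np.asarray(P)-RO)@R
def l2w(P):
    a=np.radians(RY); R=np.array([[np.cos(a),-np.sin(a)],[np.sin(a),np.cos(a)]]); return np.asarray(P)@R.T+RO
E
python3 - <<'E'
from h import *
np.set_printoptions(precision=2,suppress=True)
def k(n,uv,lx):
    c=load(n); o,d=ray(c,uv)
    o2=w2l(o[:2]); d2=w2l(o[:2]+d[:,:2])-o2
    t=(lx-o2[0])/d2[:,0]
    for i in range(len(t)):
        y=o2[1]+t[i]*d2[i,1]; z=o[2]+t[i]*d[i,2]; print(n,lx,'y',y,'z',z,'R',np.hypot(y-22,z-89),'q',np.arctan2(z-89,22-y))
c=load('r2');im=c['color'].astype(int); m=((im[...,0]>130)&(im[...,1]<60)&(im[...,2]<60)); m[:,:340]=0; ys,xs=np.where(m); print(ys.min(),ys.max(),xs[ys>ys.max()-6].mean(), xs[ys<ys.min()+6].mean())
for x in(-92,):k('r2',[[xs[ys>ys.max()-6].mean(),ys.max()]],x)
k('r2',[[xs[ys<ys.min()+6].mean(),ys.min()]],-132)
c=load('wr');im=c['color'].astype(int); m=((im[...,0]>130)&(im[...,1]<60)&(im[...,2]<60)); ys,xs=np.where(m); 
print(xs.min(),xs.max(), ys.mean()); k('wr',[[xs.max(),ys[xs>xs.max()-4].mean()]],-92); k('wr',[[xs.min(),ys[xs<xs.min()+4].mean()]],-132)
E
```

```text
106 182 364.5 368.32530120481925
r2 -92 y 23.972150658657505 z 196.47018689192362 R 107.48828051841481 q 1.5891449441021042
r2 -132 y 33.238109274222985 z 131.42347137760748 R 43.886740865391886 q 1.8297515176661023
133 188 283.5578947368421
wr -92 y 23.184647451150525 z 144.24907455951342 R 55.261773671012314 q 1.5922349836542518
wr -132 y 32.03579887535598 z 156.28060113188704 R 68.02497003111928 q 1.7188679202971147
```

Rocker origin comes out at (573.4,15.3), yaw 14.8°, by two methods, and the keeper angle is about 1.7 rad. Now picking the tray.

```bash
python3 - <<'E'
from h import *
np.set_printoptions(precision=2,suppress=True)
T=(580.1,-309.95); th=17.05-90
arm.move_ptp([*T,120],quat(th)); 
arm.gripper_to(45)
arm.line_to([*T,28],feed=120)
print(arm.current_ft_force(),arm.current_eef_pos())
arm.gripper_to(5,40); print(arm.current_opening(),arm.current_ft_force())
arm.line_to([*T,34],feed=40); 
print(arm.current_opening(),arm.current_ft_force())
arm.line_to([*T,160],feed=200)
shot('wrist','h1'); shot('side','h1s'); print(arm.current_time(),arm.current_opening(),arm.current_ft_force())
E
```

```text
[ 0.06 -0.15 -0.08] [ 580.69 -310.34   28.58]
9.177444384223262 [-0.71  0.1   4.28]
9.185385986791172 [ 0.1   0.12 -1.03]
16.75 9.226969314611166 [-0.21  0.44 -2.62]
```

View pics/h1.png

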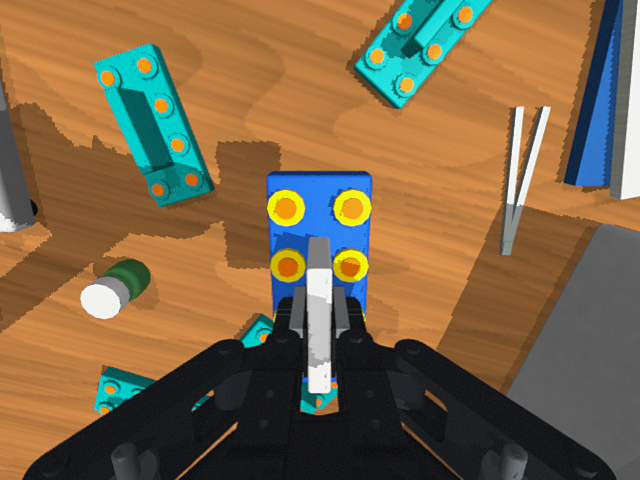

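View pics/h1s.png

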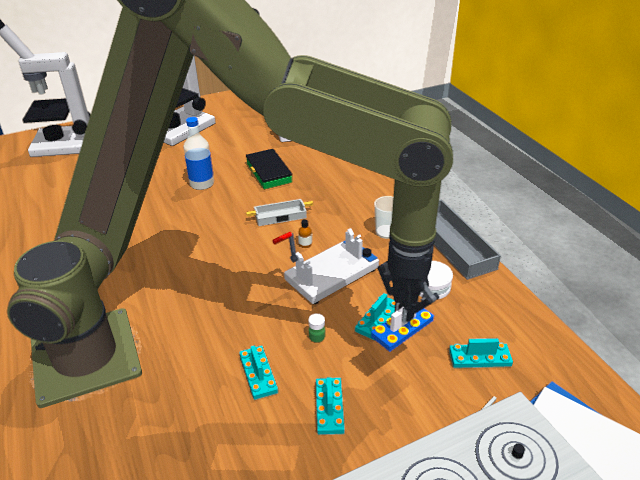

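The tray is held at wrist (320,330) and level, opening 9.2. I'll check its offset in the grip from the caps.

```bash
python3 - <<'E'
from h import *
np.set_printoptions(precision=2,suppress=True)
c=load('h1'); p=arm.current_eef_pos(); q=arm.current_tcp_rot()
im=cv2.cvtColor(c['color'],cv2.COLOR_RGB2HSV)
m=((im[...,0]>24)&(im[...,0]<34)&(im[...,1]>150)).astype(np.uint8)
N,l,st,ce=cv2.connectedComponentsWithStats(m)
for i in range(1,N):
    if st[i,4]>40: print(st[i],ce[i])
print(p)
th=-72.95
X=ux(th);Y=np.array([np.cos(np.radians(th)),np.sin(np.radians(th))])
def rep(uv,z):
    W=onz(c,uv,z)[:,:2]-p[:2]; print(np.c_[W@X,W@Y])
zt=p[2]-28.58
rep([[286,208],[352,208],[288,266],[350,266]],zt+20)
rep([[268,173],[371,173]],zt+16)
E
```

```text
[267 189  38  37 690] [285.74 206.76]
[334 189  38  37 695] [351.66 206.56]
[270 249  36  33 572] [287.84 263.83]
[333 249  36  33 583] [350.06 263.87]
[ 578.8  -309.13  157.84]
[[ 45.24 -14.32]
 [ 45.23  16.36]
 [ 15.84 -14.29]
 [ 15.84  16.29]]
[[ 60.84 -22.5 ]
 [ 60.81  25.01]]
```

```bash
python3 - <<'E'
from h import *
np.set_printoptions(precision=2,suppress=True)
for i in range(5): print(arm.current_eef_pos(),arm.current_ft_force())
arm.wait(0.2)
for i in range(3): print(arm.current_time(),arm.current_eef_pos(),arm.current_tcp_rot())
print(quat(-72.95))
E
```

```text
[ 578.8  -309.13  157.84] [-0.21  0.44 -2.62]
[ 578.8  -309.13  157.84] [-0.21  0.44 -2.62]
[ 578.8  -309.13  157.84] [-0.21  0.44 -2.62]
[ 578.8  -309.13  157.84] [-0.21  0.44 -2.62]
[ 578.8  -309.13  157.84] [-0.21  0.44 -2.62]
16.95 [ 579.49 -309.64  158.57] [ 0.99  0.15 -0.   -0.  ]
16.95 [ 579.49 -309.64  158.57] [ 0.99  0.15 -0.   -0.  ]
16.95 [ 579.49 -309.64  158.57] [ 0.99  0.15 -0.   -0.  ]
[0.99 0.15 0.   0.  ]
```

```bash
python3 - <<'E'
from h import *
np.set_printoptions(precision=2,suppress=True)
arm.wait(0.15)
p=arm.current_eef_pos(); c=shot('wrist','h2'); p2=arm.current_eef_pos()
im=cv2.cvtColor(c['color'],cv2.COLOR_RGB2HSV)
m=((im[...,0]>24)&(im[...,0]<34)&(im[...,1]>150)).astype(np.uint8)
N,l,st,ce=cv2.connectedComponentsWithStats(m)
uv=[(st[i,0]+st[i,2]/2-.5,st[i,1]+st[i,3]/2-.5) for i in range(1,N) if st[i,4]>40][:4]
print(p,p2)
th=-72.95
X=ux(th);Y=np.array([np.cos(np.radians(th)),np.sin(np.radians(th))])
W=onz(c,uv,p[2]-28.3+20)[:,:2]-p[:2]; print(uv,np.c_[W@X,W@Y])
E
```

```text
[ 579.96 -309.91  159.43] [ 580.05 -309.91  159.62]
[(np.float64(285.5), np.float64(207.0)), (np.float64(352.5), np.float64(207.0)), (np.float64(287.5), np.float64(265.0)), (np.float64(350.5), np.float64(265.0))] [[ 45.75 -14.82]
 [ 45.73  16.04]
 [ 16.66 -14.8 ]
 [ 16.64  15.98]]
```

```bash
python3 - <<'E'
from h import *
np.set_printoptions(precision=2,suppress=True)
arm.line_to([580.1,-309.95,225],feed=250)
C=(553.9,299.05); th=-98.47
arm.move_ptp([*C,225],quat(th))
arm.line_to([*C,100],feed=200)
arm.wait(0.4)
print(arm.current_eef_pos(),arm.current_opening())
shot('wrist','h3'); 
arm.line_to([*C,66],feed=100); arm.wait(0.4)
shot('wrist','h4'); shot('side','h4s'); print(arm.current_time(),arm.current_eef_pos(),arm.current_ft_force())
a=cv2.resize(load('h4s')['color'][150:250,200:360],(640,400),interpolation=cv2.INTER_CUBIC)
cv2.imwrite('pics/h4sc.png',a[:,:,::-1])
a=cv2.resize(load('h4')['color'][100:340,220:420],None,fx=2.5,fy=2.5,interpolation=cv2.INTER_CUBIC)
cv2.imwrite('pics/h4c.png',a[:,:,::-1])
E
```

```text
[554.21 299.24 100.79] 9.023417316744847
21.9583 [554.   299.09  66.26] [ 0.22 -0.33 -0.64]
```

View pics/h4c.png

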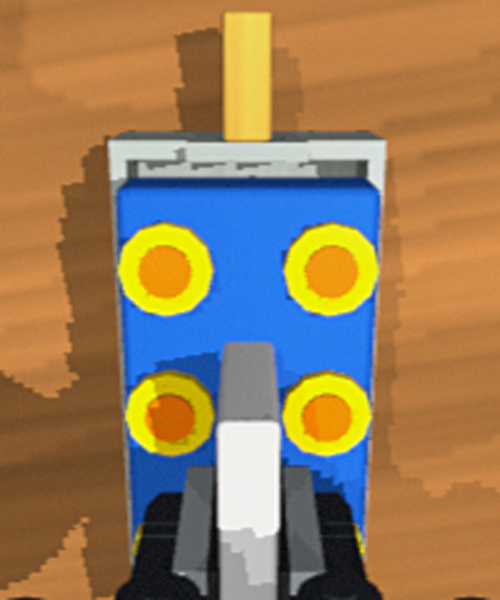

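View pics/h4sc.png

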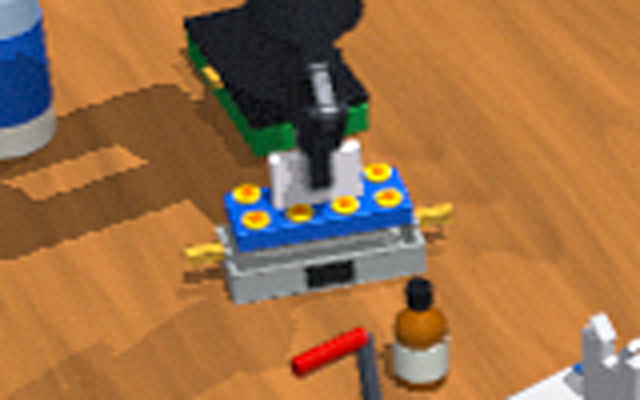

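Lateral alignment is good: tray centre column 248.4 against stub 248. Checking lengthwise.

```bash
python3 - <<'E'
from h import *
np.set_printoptions(precision=2,suppress=True)
c=load('h4'); th=-98.47;X=ux(th);Y=np.array([np.cos(np.radians(th)),np.sin(np.radians(th))])
p=np.array([554.0,299.09])
def r(uv,z):
    W=onz(c,un(220,100,2.5,uv),z)[:,:2]-p; print(np.c_[W@X,W@Y])
zb=66.26-28.3
r([[165.5,270],[331,270],[170,417],[327,417]],zb+20)
r([[248,181]],zb+16)
r([[109,140],[386,140]],24)
r([[224,13],[271,13]],29)
E
```

```text
[[ 45.76 -14.8 ]
 [ 45.74  15.77]
 [ 16.17 -14.88]
 [ 16.16  15.9 ]]
[[61.5   0.45]]
[[ 66.11 -29.5 ]
 [ 66.07  30.17]]
[[91.39 -4.34]
 [91.38  5.06]]
```

```bash
python3 - <<'E'
from h import *
np.set_printoptions(precision=2,suppress=True)
C=(553.0,299.15)
arm.line_to([*C,60],feed=60)
arm.wait(.3); f0=arm.current_ft_force(); print(f0)
for z in (48,42,38,35,33,32,31,30.5):
    arm.line_to([*C,z],feed=30); f=arm.current_ft_force()-f0; print(z,arm.current_eef_pos(),f)
    if np.linalg.norm(f)>8: break
print(arm.current_time())
shot('wrist','h5'); shot('side','h5s')
a=cv2.resize(load('h5s')['color'][150:250,200:360],(640,400),interpolation=cv2.INTER_CUBIC)
b=cv2.resize(load('h5')['color'][100:340,220:420],None,fx=400/240,fy=400/240,interpolation=cv2.INTER_CUBIC)
cv2.imwrite('pics/h5c.png',np.hstack([a[:,180:600],b])[:,:,::-1])
E
```

```text
[ 0.09 -0.47 -1.32]
48 [552.84 299.08  47.68] [0.52 1.75 0.44]
42 [552.77 299.05  41.72] [-0.76  0.34  0.43]
38 [552.79 299.03  37.73] [ 0.32  1.08 -0.06]
35 [552.8  299.06  34.76] [-0.3   1.26 -0.58]
33 [552.89 299.1   32.87] [0.48 0.5  0.29]
32 [553.04 299.18  32.03] [ 0.36  0.25 -0.31]
31 [553.06 299.22  31.92] [-1.49  0.13  7.39]
30.5 [553.07 299.23  31.93] [-2.02 -0.15  9.  ]
24.9417
```

View pics/h5c.png

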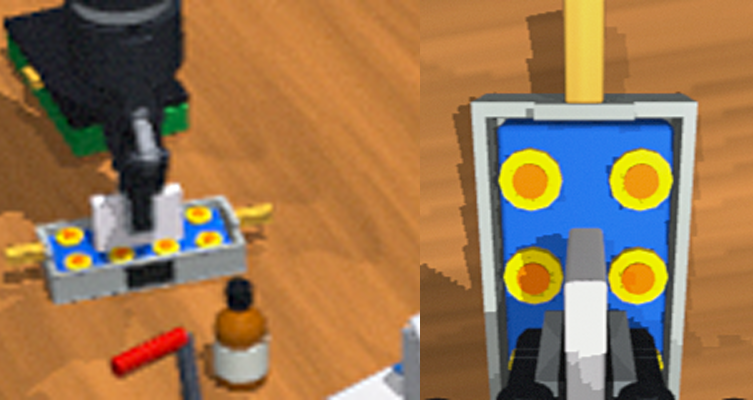

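The tray is seated: force onset at z 31.9, its top below the rim. Releasing it and gripping the cradle walls.

```bash
python3 - <<'E'
from h import *
np.set_printoptions(precision=2,suppress=True)
C=(553.0,299.15)
arm.line_to([*C,32],feed=20)
arm.gripper_to(35,20); arm.wait(0.3); print(arm.current_time(),arm.current_ft_force())
D=(554.0,298.85)
arm.line_to([*C,90],feed=150)
arm.gripper_to(85)
arm.line_to([*D,88],feed=100); arm.wait(.2)
shot('wrist','g1')
arm.line_to([*D,5],feed=120); arm.wait(.2); shot('side','g1s')
print(arm.current_time(),arm.current_eef_pos(),arm.current_ft_force(),arm.current_opening())
a=cv2.resize(load('g1s')['color'][150:250,200:360],(640,400),interpolation=cv2.INTER_CUBIC)
b=cv2.resize(load('g1')['color'][100:340,220:420],None,fx=400/240,fy=400/240,interpolation=cv2.INTER_CUBIC)
cv2.imwrite('pics/g1c.png',np.hstack([a[:,180:600],b])[:,:,::-1])
E
```

```text
25.9583 [-0.01  0.42 -0.7 ]
28.6333 [554.58 299.14   5.93] [ 0.44  0.05 -0.15] 84.75800605581401
```

View pics/g1c.png

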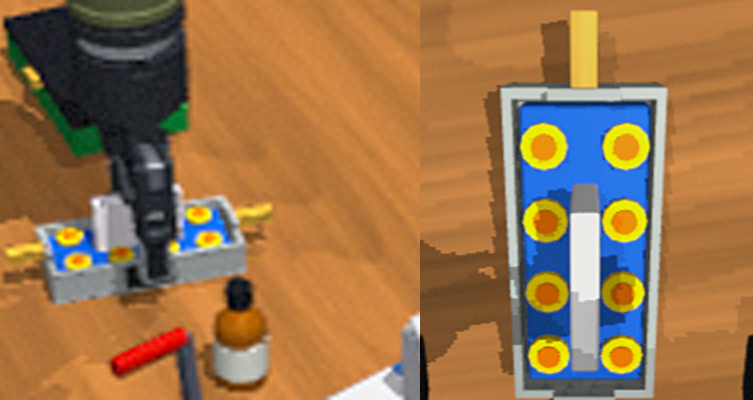

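```bash
python3 - <<'E'
from h import *
np.set_printoptions(precision=2,suppress=True)
c=load('g1'); th=-98.47;X=ux(th);Y=np.array([np.cos(np.radians(th)),np.sin(np.radians(th))])
p=np.array([554.0,298.85])
W=onz(c,un(220,100,400/240,[[502-420,88],[666-420,88],[514-420,397],[653-420,397]]),24)[:,:2]-p
print(np.c_[W@X,W@Y], (W@X).mean(),(W@Y).mean())
W=onz(c,un(220,100,400/240,[[569-420,11],[597-420,11]]),29)[:,:2]-p;print(np.c_[W@X,W@Y])
E
```

```text
[[ 65.8  -29.37]
 [ 65.75  29.64]
 [-65.19 -30.52]
 [-65.24  29.98]] 0.281066806863592 -0.07097708618491438
[[91.45 -4.87]
 [91.44  4.55]]
```

```bash
python3 - <<'E'
from h import *
np.set_printoptions(precision=2,suppress=True)
D=(554.0,298.85)
arm.gripper_to(55,80); print(arm.current_opening(),arm.current_ft_force(),arm.current_eef_pos())
arm.wait(.1)
arm.line_to([*D,12],feed=30)
print(arm.current_opening(),arm.current_ft_force())
arm.line_to([*D,185],feed=160); print(arm.current_opening(),arm.current_ft_force())
R=RO+0.4*ux(-75.2)
arm.move_ptp([*R,185],quat(-75.2)); arm.wait(.4)
print(arm.current_time(),arm.current_eef_pos(),arm.current_opening(),arm.current_ft_force())
shot('wrist','p1'); shot('side','p1s')
a=cv2.resize(load('p1s')['color'][150:310,240:440],(500,400),interpolation=cv2.INTER_CUBIC)
cv2.imwrite('pics/p1c.png',a[:,:,::-1])
E
```

```text
58.131847966309145 [-0.17  0.02  5.54] [554.47 299.09   5.96]
58.16017924495228 [-0.11  0.18 -4.08]
58.07924508867806 [-0.15 -0.67 -3.62]
32.2167 [573.83  16.09 184.98] 57.897592116145816 [-0.28  0.95 -2.82]
```

View pics/p1c.png

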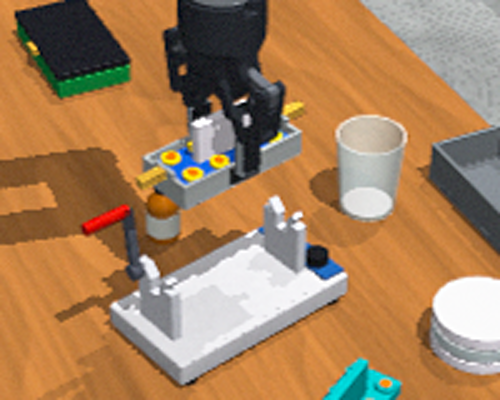

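View pics/p1.png

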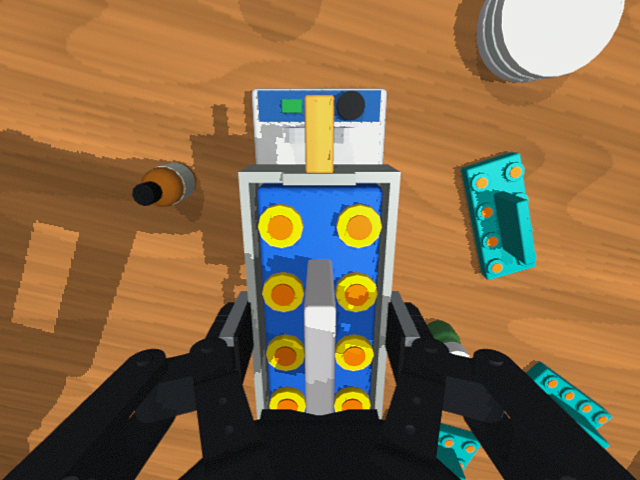

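Lifted together and level, with the cradle above the rocker. Lowering to just above the slots and checking.

```bash
python3 - <<'E'
from h import *
np.set_printoptions(precision=2,suppress=True)
R=RO+0.4*ux(-75.2)
arm.line_to([*R,92],feed=130); arm.wait(.5)
print(arm.current_time(),arm.current_eef_pos(),arm.current_ft_force())
shot('wrist','p2'); shot('side','p2s'); shot('scene','p2e')
a=cv2.resize(load('p2s')['color'][195:305,260:400],(509,400),interpolation=cv2.INTER_CUBIC)
b=cv2.resize(load('p2')['color'][60:180,250:390],None,fx=5,fy=5,interpolation=cv2.INTER_CUBIC)
cv2.imwrite('pics/p2c.png',a[:,:,::-1]); cv2.imwrite('pics/p2w.png',b[:,:,::-1])
e=cv2.resize(load('p2e')['color'][190:310,270:400],None,fx=4,fy=4,interpolation=cv2.INTER_CUBIC)
cv2.imwrite('pics/p2ec.png',e[:,:,::-1])
E
```

```text
33.6833 [573.84  15.42  92.22] [ 0.12  0.05 -3.24]
```

View pics/p2c.png

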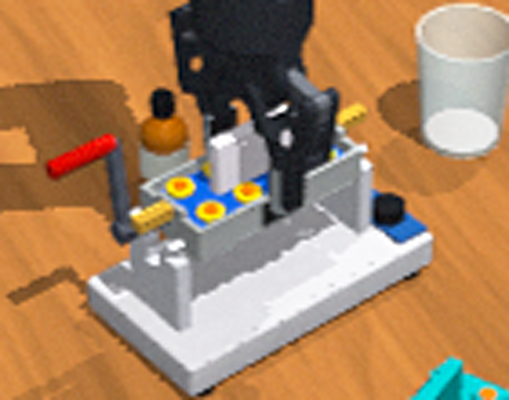

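View pics/p2w.png

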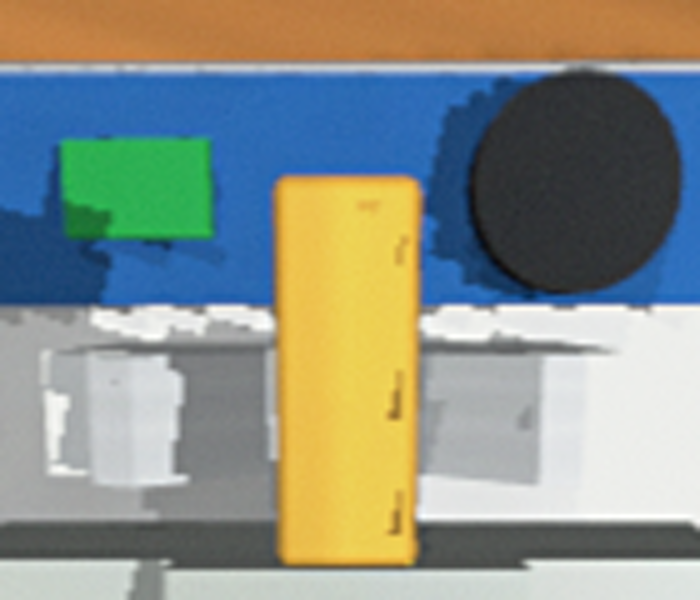

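View pics/p2ec.png

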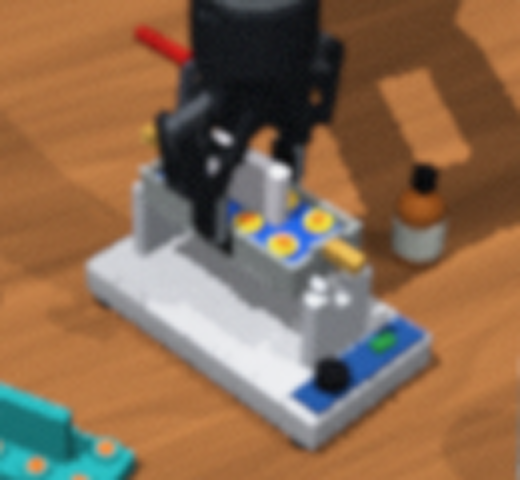

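Wrist crop: stub centre at column 348, slot horns looking centred nearer 314. I'll project known slot points to check before lowering.

```bash
python3 - <<'E'
from h import *
np.set_printoptions(precision=1,suppress=True)
for n,x0,y0,k in (('p2',250,60,5),('r1',285,160,10)):
    c=load(n)
    if n=='p2': b=cv2.imread('pics/p2w.png')
    else: b=cv2.resize(c['color'][160:205,285:355],None,fx=10,fy=10,interpolation=cv2.INTER_CUBIC)[:,:,::-1].copy()
    for z,col in ((72,(0,0,255)),(86,(0,255,0)),(98,(255,0,255))):
        for y in ((-6.5,6.5) if z<90 else (-25,-6.5,6.5,25)):
            for x in (70,80):
                w=l2w([x,y]); uv=(proj(c,[*w,z])[0]-[x0,y0]+.5)*k-.5
                cv2.circle(b,tuple(int(v) for v in np.round(uv)),4,col,-1)
    cv2.imwrite('pics/ov_'+n+'.png',b)
E
```

```text
(no output)
```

View pics/ov_p2.png

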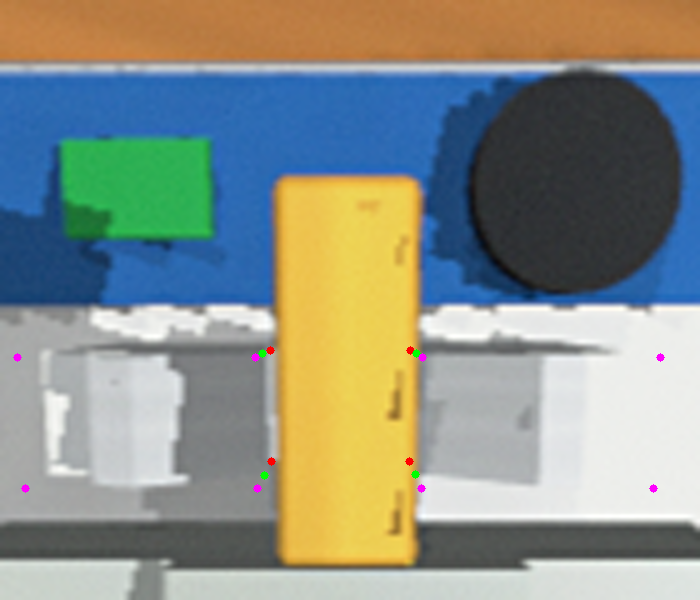

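View pics/ov_r1.png

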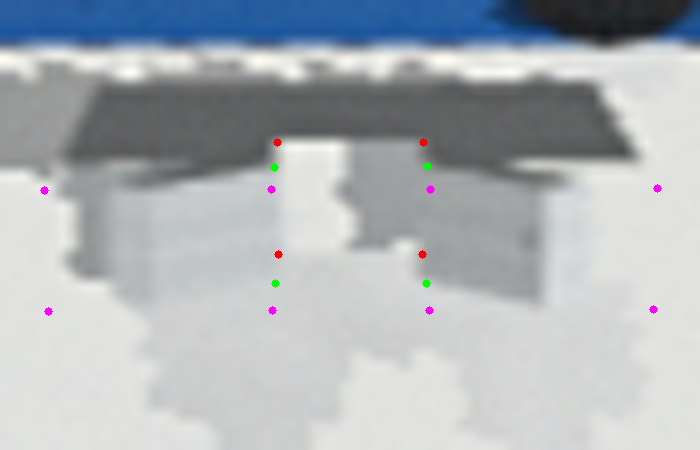

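```bash
python3 - <<'E'
from h import *
np.set_printoptions(precision=1,suppress=True)
c=load('p2')
for x in (70,92):
  for y in(-5,5):
    uv=proj(c,[*l2w([x+.4,y]),87+29])[0]; print(x,y,((uv-[250,60]+.5)*5-.5))
E
```

```text
70 -5 [410. 508.]
70 5 [265.8 508.1]
92 -5 [414.  164.4]
92 5 [260.5 164.4]
```

Slot model matches r1 within 0.3 mm. The held cradle sits about 0.7 mm toward rocker -y of nominal, so I'll correct by 0.6 mm and lower.

```bash
python3 - <<'E'
from h import *
np.set_printoptions(precision=2,suppress=True)
R=l2w([0.7,0.6])
arm.line_to([*R,86],feed=60); arm.wait(.35); f0=arm.current_ft_force(); print(f0,arm.current_eef_pos())
for z in (78,72,68,65,62,60.5,59.5,58.5,57.5,56.5,55.5,54.5):
    arm.line_to([*R,z],feed=30); f=arm.current_ft_force()-f0; print(z,arm.current_eef_pos(),f)
    if np.linalg.norm(f)>9: break
print(arm.current_time())
shot('wrist','p3'); shot('side','p3s'); shot('scene','p3e')
a=cv2.resize(load('p3s')['color'][195:305,260:400],(509,400),interpolation=cv2.INTER_CUBIC)
e=cv2.resize(load('p3e')['color'][200:300,280:380],(400,400),interpolation=cv2.INTER_CUBIC)
cv2.imwrite('pics/p3c.png',np.hstack([a[:,:400],e])[:,:,::-1])
E
```

```text
[ 0.16  0.07 -2.46] [574.01  16.02  86.09]
78 [573.59  16.07  77.61] [ 0.62 -0.6  -0.35]
72 [573.66  16.07  71.7 ] [ 1.26  0.58 -0.78]
68 [573.68  16.06  67.73] [ 0.09  0.06 -1.45]
65 [573.69  16.07  64.76] [ 1.11  0.66 -1.61]
62 [573.71  16.06  61.74] [-0.09  0.33 -1.77]
60.5 [573.86  16.07  60.4 ] [-0.4  -0.46 -1.14]
59.5 [573.87  16.07  59.46] [ 0.14 -0.59 -1.3 ]
58.5 [574.11  16.07  58.99] [-2.    0.16  3.44]
57.5 [574.13  16.07  58.92] [-4.1   0.17 11.39]
36.9833
```

View pics/p3c.png

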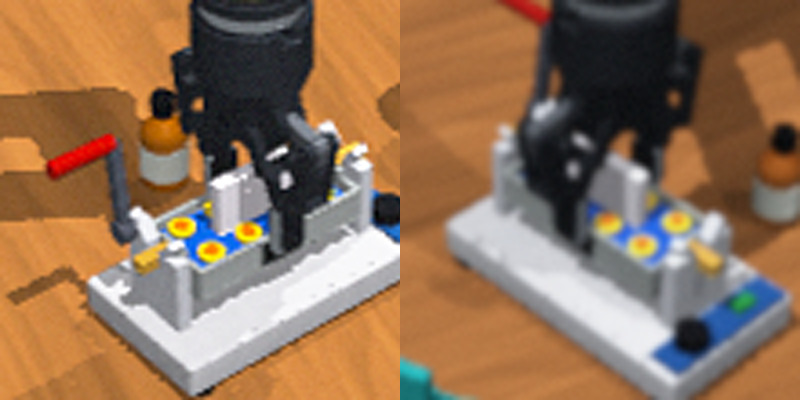

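Force onset at TCP z 59 is as expected for seated stubs, and both stubs look down in their slots. Releasing.

```bash
python3 - <<'E'
from h import *
np.set_printoptions(precision=2,suppress=True)
R=l2w([0.7,0.6])
arm.line_to([*R,58.7],feed=20)
arm.gripper_to(66,20); arm.gripper_to(84); arm.wait(.3); print(arm.current_ft_force(),arm.current_opening())
arm.line_to([*R,150],feed=150)
R2=l2w([10,0]); arm.line_to([*R2,215],feed=200); arm.wait(.2)
print(arm.current_time())
shot('wrist','q1'); shot('side','q1s'); shot('scene','q1e')
b=cv2.resize(load('q1')['color'][60:360,170:470],None,fx=2,fy=2)
cv2.imwrite('pics/q1c.png',b[:,:,::-1])
a=cv2.resize(load('q1s')['color'][195:305,260:400],(509,400),interpolation=cv2.INTER_CUBIC)
e=cv2.resize(load('q1e')['color'][180:280,280:380],(400,400),interpolation=cv2.INTER_CUBIC)
cv2.imwrite('pics/q1d.png',np.hstack([a[:,:400],e])[:,:,::-1])
E
```

```text
[-0.43  0.41  0.01] 84.15759478537214
39.6917
```

View pics/q1c.png

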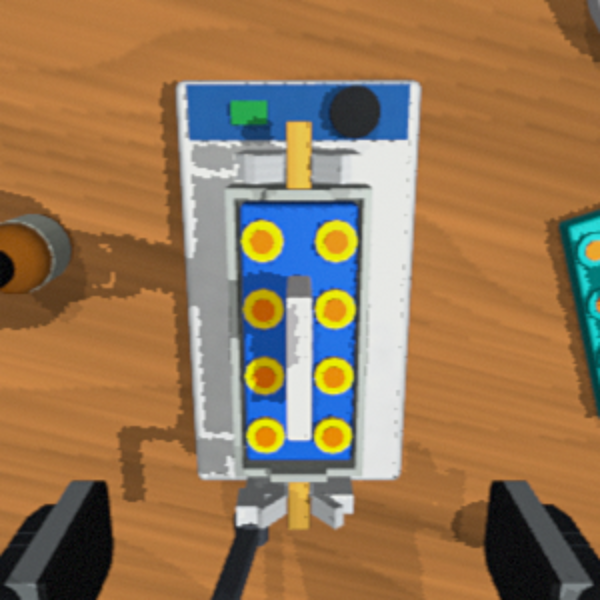

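View pics/q1d.png

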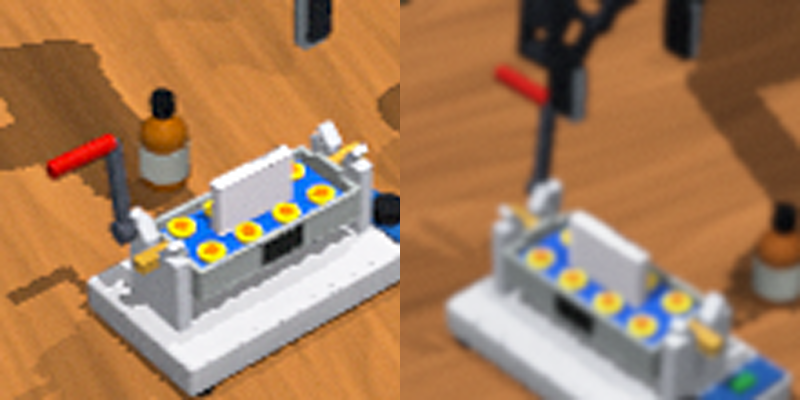

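The cradle hangs level and centred in both slots, with the tray home. Next I'll triangulate the keeper handle.

```bash
cat >> h.py <<'E'
def tri(c1,u1,c2,u2):
    o1,d1=ray(c1,[u1]);o2,d2=ray(c2,[u2]);d1=d1[0]/np.linalg.norm(d1);d2=d2[0]/np.linalg.norm(d2)
    t=np.linalg.lstsq(np.c_[d1,-d2],o2-o1,rcond=None)[0]
    a=o1+t[0]*d1;b=o2+t[1]*d2; return (a+b)/2,np.linalg.norm(a-b)
def red(c,box):
    im=cv2.cvtColor(c['color'],cv2.COLOR_RGB2HSV).astype(int); m=((im[...,0]<6)|(im[...,0]>174))&(im[...,1]>170)&(im[...,2]>70)
    k=np.zeros_like(m); x0,x1,y0,y1=box; k[y0:y1,x0:x1]=1; ys,xs=np.where(m&k); return np.array([xs.mean(),ys.mean()]),len(xs)
E
python3 - <<'E'
from h import *
np.set_printoptions(precision=2,suppress=True)
s=load('q1s');e=load('q1e')
a,n=red(s,(262,310,215,260)); b,m=red(e,(290,330,180,225)); print(a,n,b,m)
P,err=tri(s,a,e,b); l=w2l(P[:2]); print(P,err,l,P[2],'R',np.hypot(l[1]-22,P[2]-89),'q',np.arctan2(P[2]-89,22-l[1]))
print(arm.current_joint_pos())
E
```

```text
[281.93 237.31] 102 [310.37 200.89] 57
[460.46  17.66 154.24] 0.6678105482164101 [-108.6   31.1] 154.2389606985834 R 65.8703883946742 q 1.7093695237173319
[-0.04  0.33  1.51 -0.    1.3   1.27]
```

```bash
python3 - <<'E'
from h import *
np.set_printoptions(precision=2,suppress=True)
def P(q,dz=0): return [*l2w([-113,22-65*np.cos(q)]),89+65*np.sin(q)-19+dz]
q0=1.71
arm.line_to(P(q0,65),feed=250)
arm.gripper_to(50)
arm.line_to(P(q0),feed=120); arm.wait(.2)
print(arm.current_eef_pos(),P(q0),arm.current_ft_force())
arm.gripper_to(8,20); print(arm.current_opening(),arm.current_ft_force(),arm.current_time())
shot('side','k1s'); shot('scene','k1e')
a=cv2.resize(load('k1s')['color'][185:295,240:380],(509,400),interpolation=cv2.INTER_CUBIC)
e=cv2.resize(load('k1e')['color'][150:270,260:380],(400,400),interpolation=cv2.INTER_CUBIC)
cv2.imwrite('pics/k1.png',np.hstack([a[:,:400],e])[:,:,::-1])
E
```

```text
[457.    16.41 135.21] [np.float64(456.2256733722289), np.float64(16.465468957044898), np.float64(134.37124227015028)] [ 0.17  0.15 -0.25]
11.360788552559464 [-0.33 -0.43  2.53] 42.25
```

View pics/k1.png

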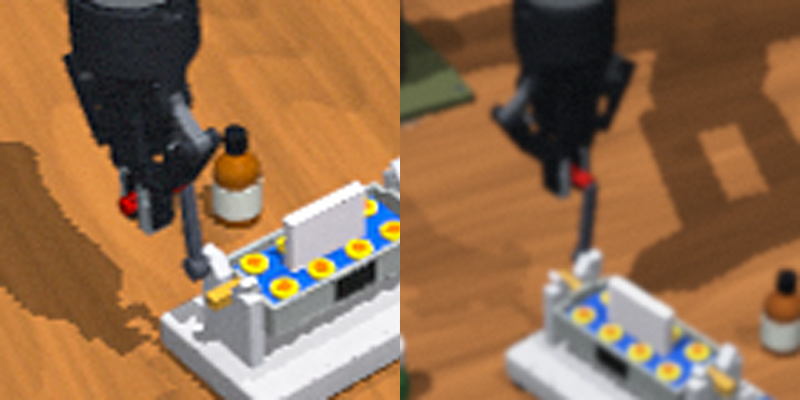

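The handle is gripped, opening 11.4. Swinging it shut along its arc.

```bash
python3 - <<'E'
from h import *
np.set_printoptions(precision=2,suppress=True)
def P(q,dz=0): return [*l2w([-113,22-65*np.cos(q)]),89+65*np.sin(q)-19+dz]
for q in list(np.linspace(1.71,0,13)[1:])+[-0.03]:
    arm.line_to(P(q),feed=60); f=arm.current_ft_force(); print(round(q,2),arm.current_eef_pos()-P(q),f,round(arm.current_opening(),1))
    if np.linalg.norm(f)>45: print('STOP');break
arm.wait(.3); print(arm.current_time(),arm.current_ft_force(),arm.current_eef_pos()-P(q))
shot('side','k2s'); shot('scene','k2e')
a=cv2.resize(load('k2s')['color'][185:295,240:380],(509,400),interpolation=cv2.INTER_CUBIC)
e=cv2.resize(load('k2e')['color'][150:270,260:380],(400,400),interpolation=cv2.INTER_CUBIC)
cv2.imwrite('pics/k2.png',np.hstack([a[:,:400],e])[:,:,::-1])
E
```

```text
1.57 [ 0.21 -0.43  0.14] [-1.81  0.64  5.37] 11.4
1.42 [ 0.3  -0.73 -0.22] [-0.04  0.09  1.39] 11.0
1.28 [ 0.21 -0.55 -0.24] [0.92 1.39 0.43] 10.8
1.14 [ 0.18 -0.58 -0.24] [0.52 0.3  0.23] 11.1
1.0 [ 0.16 -0.47 -0.23] [0.92 0.17 0.56] 11.1
0.86 [ 0.12 -0.43 -0.36] [1.19 1.03 0.01] 11.1
0.71 [ 0.09 -0.32 -0.33] [ 1.03  1.2  -0.8 ] 11.2
0.57 [-0.02 -0.15 -0.43] [1.34 2.37 0.2 ] 10.7
0.43 [-0.01 -0.12 -0.47] [ 0.81  2.32 -1.18] 11.3
0.29 [-0.07 -0.05 -0.5 ] [ 2.46  2.89 -2.31] 10.8
0.14 [-0.12  0.09 -0.49] [ 0.53  3.85 -0.51] 11.2
0.0 [-0.14  0.26  0.24] [-1.58  4.92  7.64] 10.8
-0.03 [0.06 0.25 1.24] [-3.99  5.77 16.39] 11.1
46.6 [-4.01  6.1  16.44] [0.06 0.25 1.24]
```

View pics/k2.png

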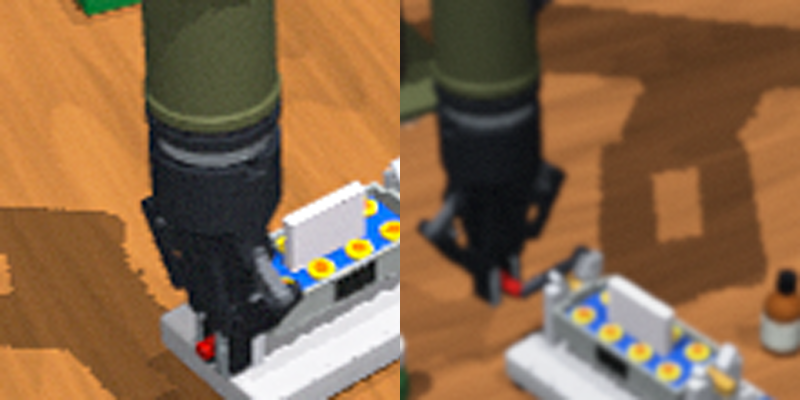

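The handle reached a hard stop at the shut height. Releasing and inspecting.

```bash
python3 - <<'E'
from h import *
np.set_printoptions(precision=2,suppress=True)
def P(q,dz=0): return [*l2w([-113,22-65*np.cos(q)]),89+65*np.sin(q)-19+dz]
arm.line_to(P(-0.01),feed=30)
arm.gripper_to(35); arm.wait(.1)
arm.line_to(P(0,110),feed=150)
R2=l2w([30,0]); arm.line_to([*R2,240],feed=200); arm.wait(.4)
print(arm.current_time(),arm.current_ft_force())
w=shot('wrist','z1'); s=shot('side','z1s'); e=shot('scene','z1e')
a,n=red(s,(255,330,220,320)); b,m=red(e,(280,350,190,280)); print(a,n,b,m)
Q,err=tri(s,a,e,b); l=w2l(Q[:2]); print(Q,err,l,'R',np.hypot(l[1]-22,Q[2]-89),'q',np.arctan2(Q[2]-89,22-l[1]))
A=cv2.resize(s['color'][195:305,260:400],(509,400),interpolation=cv2.INTER_CUBIC)
E=cv2.resize(e['color'][190:290,280:380],(400,400),interpolation=cv2.INTER_CUBIC)
cv2.imwrite('pics/z1c.png',np.hstack([A[:,:400],E])[:,:,::-1])
cv2.imwrite('pics/z1.png',w['color'][:,:,::-1])
E
```

```text
49.6583 [-0.07  0.31  0.25]
[303.08 276.54] 95 [289.78 233.08] 50
[479.32 -53.25  89.45] 1.0880472829007584 [-108.45  -42.28] R 64.28565279013509 q 0.007038904699929537
```

View pics/z1c.png

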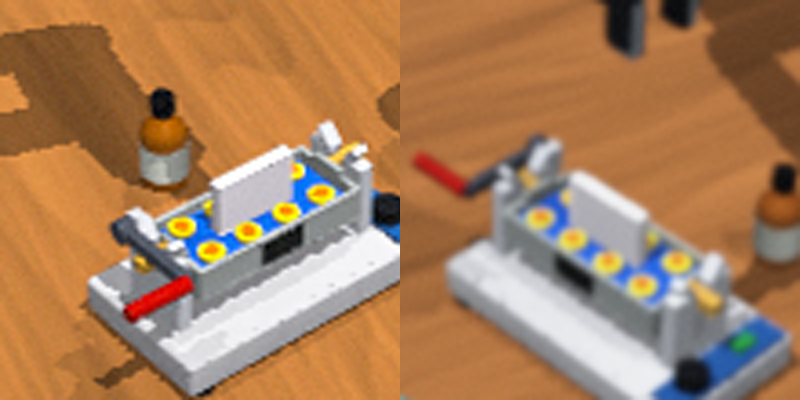

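View pics/z1e.png

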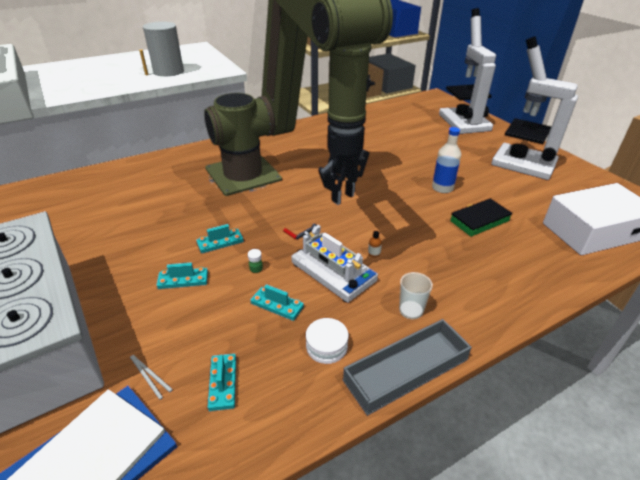

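View pics/z1.png

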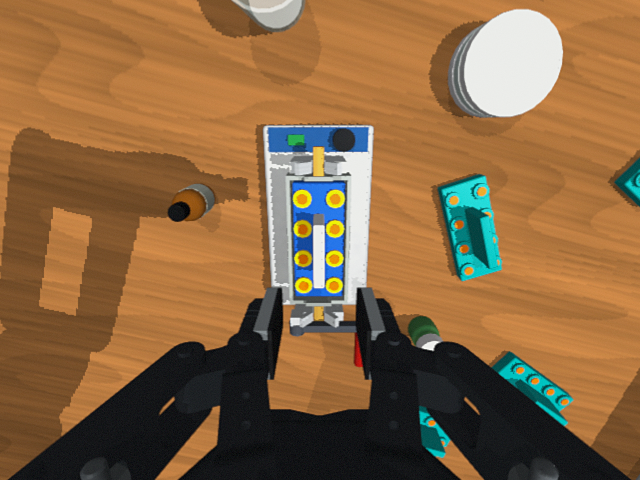

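The keeper is shut (q about 0.01, red handle at side (303,277)). The tray and cradle are level in the slots, and the bystanders are where they started in the scene view. Handing in.

```bash
python3 - <<'E'
from h import *
arm.hand_in(); print(arm.current_time())
E
```

```text
the job is handed in; nothing more can be done
the job is handed in; nothing more can be done
```

The job is done and handed in at about 50 s of the 72 s allowed; the hand-in gives no verdict. The tray went home in the cradle on the bench and was released. I then carried the two together to the rocker, lowered both stubs into the slots and swung the keeper shut.

**Last checks:**
- **Seating:** in the final pictures the tray lies home and level. The force rise came at TCP height 59 mm, where 58.2 mm was expected. The cradle looked centred and level in both slots after release. I judged this by eye and force and did not re-measure the seated pose in millimetres.
- **Keeper:** the handle measured about 0.01 rad after release and stopped hard at the shut height.
- **Hands off:** the robot was clear of everything, with wrist force near zero.
- **Bystanders:** all stood where they started in the scene view, compared by eye only.

**Disagreements:**
- Things held in the gripper appeared about 0.6 mm off its centre line in the wrist camera. I corrected for this before both insertions.
- The handle's position along the rocker triangulated about 3.5 mm from the given value. This does not affect the keeper angle.

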